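# Find the full tin by its weight

### The arm

A 7-joint arm with a two-finger parallel gripper is mounted at the origin on a cart in front of the work surface, level with it; the furniture and walls round the work are solid. World frame = base frame: x ahead of the robot, y to its left, z up, the work surface at z = 0. Lengths are in m, angles in degrees, forces in N, time in s.
With the tool pointing down it reaches from about 0.425 to 0.875 m from the base axis. Payload 4.7 kg.
Tool frame: the origin (TCP) lies between the finger pads; the fingertips stand 11 mm ahead of it and the grasp point (between the pads) lies 8 mm behind it (env.tcp_to_tips is the distance from the TCP to the fingertips, in m); z points along the fingers, y is the line along which they close (so a half turn about z gives the same grasp; the last joint's range is limited). The gripper opens to 87 mm and grips with 3 to 60 N. Pads are 19 mm wide; open, the fingers measure 117 mm over their backs; the gripper's body (75 mm by 190 mm) begins 51 mm behind the grasp point.
Start: joints at [-66.056, 18.392, -4.016, 83.108, 1.295, 78.541, -3.26], TCP at [0.255, 0.598, 0.234] pointing down, gripper open.
Joint ranges: [-163.93, 163.93], [-17.29, 119.83], [-79.2, 71.16], [3.27, 140.29], [-89.18, 269.18], [5.43, 117.66], [-154.24, 154.24]. Speed limits (degrees/s): [147.25, 147.25, 180, 180, 180, 180, 180].

### API

Orientations are given as [roll, pitch, yaw] about the fixed x, y, z axes, in that order (R = Rz(yaw) Ry(pitch) Rx(roll)).
In Python, from cell import env, viewer gives the robot as it stands.
- The arm moves only by the tool step_arm, never from a script. Its arguments are lists of equal length, an entry for each row: "delta_pos": the shift along the tool's x, y, z in units of 0.2 m (1.0 is 0.2 m), a list of three; "rot": the turn, a rotation vector about the tool's x, y, z in units of 1.5 rad (1.0 is 1.5 rad), a list of three; "gripper": the gripper command: -1 is shut, 1 is fully open, values between are in proportion. A call has 1 to 20 rows; each row is the pose to reach, as a shift and turn from the pose commanded when the call began, along the tool's axes at that moment; what a row does not reach only later rows make up. A row lasts 1/8 s, in which the tool goes at most 62.5 mm and 10.7 degrees, less where a joint would pass 70% of its speed; a pose out of reach is approached as far as the arm can. A call with a number of a shift or a turn outside -1 to 1 is refused whole. A call with a gripper value outside its range is refused whole. The fingers move at their own pace and stop on an object; "squeeze" is the grip in N (left out, the last holds). Time passes only in rows, so rows that repeat a pose let the fingers close. It gives the time, the measured TCP pose, the force, the opening and the grip force at its end, in the units of the state.
- env.get_obs(): the state, without advancing time (a new reading comes with each control period).
- viewer.read_camera(name): name is "scene" or "top" or "wrist"; returns a dict with "img" (480x640x3 uint8, red, green, blue), "fx", "fy", "cx", "cy" (pixels), "dist" ([k1, k2, p1, p2, k3] as OpenCV has them; the pictures are not rectified), "pose" (4x4, takes a point from camera to world coordinates). Camera axes: x right, y down, z forward; pixel columns grow to the right and rows downward; lengths in m; the calibration is good to about 2 mm. A picture is of the moment at which its call begins. There is no depth.
- env.sign_off(): hands the job in; it is judged then, once.
The state is a dict: "time_s": time; "qpos": joint angles; "joint_velocities": joint speeds; "effort": joint torques, N m; "tool_pos": TCP position; "tool_rot": TCP orientation; "force": force on the tool from outside, world axes, zero at the start; "wrist_torque": the same for the moment, N m; "grip_width": finger opening in m; "grasp_force": force on a finger pad.
Only numpy, scipy, OpenCV 4.12 (cv2) and the standard library are available. Lean on these libraries where they do the work, as an engineer would, in place of code of your own. Each camera call takes 0.05 s, during which the arm holds its last target. There are 200 camera calls.

### The job

Two of the three identical closed steel tins are empty and one is still full. Lift them one at a time to feel which is the full one, and stand it upright in the middle of the round cork mat; leave the empty ones standing on the worktop in their places. Set every tin down, do not drop it.

Things in the scene. Friction and masses are not known exactly. Their poses are not given: they have to be found in the camera images.
- tin_a: one of three identical closed square steel tins, 56 x 56 x 90 mm, lid fixed on, flat top, dark seam round it at 66 mm height; stands upright on the worktop; origin at the centre of its underside, z up, x and y square to its side faces. Nothing outside shows whether its inner can is full: an empty tin weighs about 0.19 kg in all, the full one 0.6 to 0.8 kg; any of the three may be the full one. The inner can has 1 to 3 mm of play
- tin_b: one of three identical closed square steel tins, 56 x 56 x 90 mm, lid fixed on, flat top, dark seam round it at 66 mm height; stands upright on the worktop; origin at the centre of its underside, z up, x and y square to its side faces. Nothing outside shows whether its inner can is full: an empty tin weighs about 0.19 kg in all, the full one 0.6 to 0.8 kg; any of the three may be the full one. The inner can has 1 to 3 mm of play
- tin_c: one of three identical closed square steel tins, 56 x 56 x 90 mm, lid fixed on, flat top, dark seam round it at 66 mm height; stands upright on the worktop; origin at the centre of its underside, z up, x and y square to its side faces. Nothing outside shows whether its inner can is full: an empty tin weighs about 0.19 kg in all, the full one 0.6 to 0.8 kg; any of the three may be the full one. The inner can has 1 to 3 mm of play
- cork_mat: round cork mat, 140 mm across and 8 mm thick, lying fixed on the worktop; origin at the centre of its underside, so its top is 8 mm above. Round it only tins and small things stand; tall obstacles are to the left: the round soup warmer (about 0.36 m across with its fittings, 0.3 m high, centred near x 0.67, y 0.21) and the gas boiler (left of about y 0.45, beyond about x 0.33, 0.4 m high); pass in front of them, nearer the robot
There are look-alikes about, which are no part of the job. What is shaped like the tin_b but yellow is not meant.

How it is judged:
By the outcome, as a careful person would: the job done as asked, in the order asked, and still so for the second after the job is handed in, with the robot touching nothing.
It also fails if it takes over 72 s, if anything falls off the work surface, if the arm or the gripper's body presses on something with over 40 N, if the wrist force passes 120 N, or if a joint passes its speed limit or range.

## Working session

There is one attempt and no reset: what is moved stays moved. The work goes in short steps, Python scripts to look and compute and a tool call to move; the robot and the scene stay as the last step left them, time stands still between calls to the robot, and variables do not carry over. Pictures are saved under pics/ and viewed, at most 10 in all, crops included, and the job is handed in when it is done.

Besides the shell and the picture viewer there is one more tool, called as name(argument=value, ...) on one line, values as JSON. step_arm: Moves the arm, as the interface text tells. Shifts and turns lie within -1 to 1; 1 stands for 0.2 m of shift or 1.5 rad of turn. Its arguments: {"type":"object","properties":{"delta_pos":{"type":"array"},"rot":{"type":"array"},"gripper":{"type":"array"},"squeeze":{"type":"number"}},"required":["delta_pos","rot","gripper"]}

```bash
ls; mkdir -p pics; python3 - <<'E'
from cell import env, viewer
import cv2,numpy as np,pickle
o=env.get_obs(); print({k:np.round(v,3) for k,v in o.items()})
d={}
for n in("scene","top","wrist"):
    c=viewer.read_camera(n); d[n]=c; print(n,c["fx"],c["cx"],c["cy"],c["dist"],np.round(c["pose"],3).tolist())
    cv2.imwrite(f"pics/{n}0.png",c["img"][:,:,::-1])
pickle.dump(d,open("cams0.pkl","wb"))
E
```

```text
pics
{'time_s': np.float64(0.0), 'qpos': array([-66.057,  18.436,  -4.016,  83.177,   1.296,  78.541,  -3.261]), 'joint_velocities': array([ 0.034,  0.087,  0.004, -0.04 , -0.027,  0.078,  0.005]), 'effort': array([ 0.0000e+00, -4.9128e+01, -4.0400e-01, -3.1253e+01, -6.4000e-02,
        4.3000e-02,  0.0000e+00]), 'tool_pos': array([0.255, 0.597, 0.232]), 'tool_rot': array([-1.79891e+02,  6.00000e-03,  1.56866e+02]), 'force': array([ 0.761,  0.479, -0.745]), 'wrist_torque': array([-0.024,  0.008,  0.027]), 'grasp_force': np.float64(0.0), 'grip_width': np.float64(0.087)}
scene 473.6932238839638 323.98061291666505 241.38894413792408 [-0.11812533  0.          0.          0.          0.        ] [[-0.831, -0.327, 0.449, 0.17], [-0.556, 0.489, -0.672, 0.386], [0.0, -0.808, -0.589, 0.531], [0.0, 0.0, 0.0, 1.0]]
top 580.824769266504 323.83707622458405 235.97274409830203 [-0.15268478  0.          0.          0.          0.        ] [[0.02, -0.995, 0.099, 0.423], [-1.0, -0.018, 0.017, -0.17], [-0.015, -0.1, -0.995, 0.967], [0.0, 0.0, 0.0, 1.0]]
wrist 406.84582114695456 316.8871401640988 242.68552733357112 [-0.08766193  0.          0.          0.          0.        ] [[0.394, 0.892, 0.221, 0.196], [0.919, -0.382, -0.096, 0.624], [-0.002, 0.241, -0.97, 0.383], [0.0, 0.0, 0.0, 1.0]]
```

View pics/top0.png

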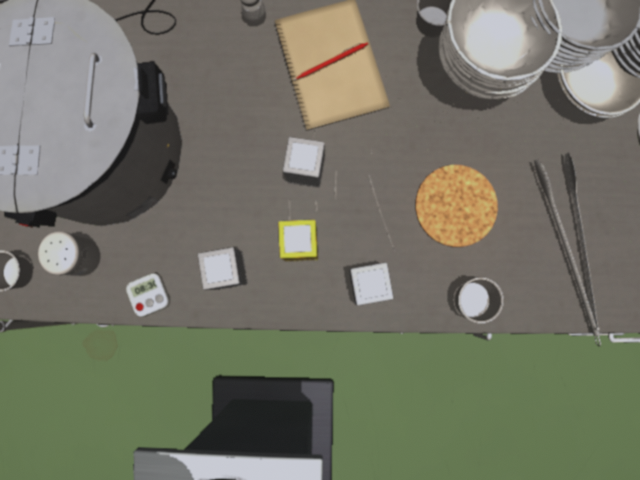

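View pics/scene0.png

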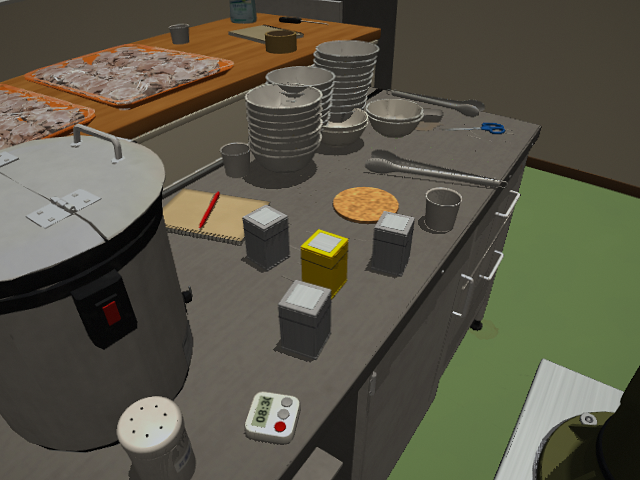

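The top view shows three grey tins at (304,157), (219,268) and (372,284). The yellow look-alike is at (298,239) and the cork mat at (457,205). The grey tins fit the description and the yellow one is excluded. I'll measure them and confirm in a crop.

```bash
cat > h.py <<'E'
import numpy as np,cv2
def cast(c,px,z):
    K=np.array([[c["fx"],0,c["cx"]],[0,c["fy"],c["cy"]],[0,0,1]])
    u=cv2.undistortPoints(np.float64(px).reshape(-1,1,2),K,np.array(c["dist"])).reshape(-1,2)
    P=np.array(c["pose"]); d=np.c_[u,np.ones(len(u))]@P[:3,:3].T; o=P[:3,3]
    return o+d*((z-o[2])/d[:,2])[:,None]
E
python3 - <<'E'
import pickle,cv2,numpy as np
from h import cast
c=pickle.load(open("cams0.pkl","rb"))["top"]; im=np.ascontiguousarray(c["img"])
hsv=cv2.cvtColor(im,cv2.COLOR_RGB2HSV)
out=im[:,:,::-1].copy()
def rect(m,seed,z,name):
    n,l=cv2.connectedComponents(m.astype(np.uint8)); k=l[seed[1],seed[0]]
    cn=max(cv2.findContours((l==k).astype(np.uint8),0,cv2.CHAIN_APPROX_NONE)[0],key=cv2.contourArea)
    w=cast(c,cn.reshape(-1,2),z)[:,:2]
    r=cv2.minAreaRect((w*1000).astype(np.float32)); print(name,np.round(r[0],1),np.round(r[1],1),round(r[2],1))
    cv2.drawContours(out,[cn],-1,(0,0,255),1)
    return w
for n,s in dict(P=(304,157),Q=(219,268),R=(372,284)).items():
    for t in(110,130,150): rect(hsv[:,:,2]>t,s,.09,n+str(t))
rect((hsv[:,:,1]>120),(298,225),.09,"yellow")
w=rect((hsv[:,:,1]>120)&(hsv[:,:,2]>110),(457,205),.008,"mat"); print(cv2.minEnclosingCircle((w*1000).astype(np.float32)))
crop=out[120:320,190:510]; cv2.imwrite("pics/crop1.png",cv2.resize(crop,None,fx=2.5,fy=2.5,interpolation=cv2.INTER_CUBIC))
E
```

```text
P110 [633.5 -95.9] [525.8 910.2] 0.3
P130 [ 633.8 -120.9] [56.5 56.1] 81.8
P150 [ 633.4 -120.8] [54.3 54.3] 81.9
Q110 [633.5 -95.9] [525.8 910.2] 0.3
Q130 [458.7   5.3] [55.8 56.2] 11.0
Q150 [458.4   5.2] [54.4 54.8] 11.0
R110 [633.5 -95.9] [525.8 910.2] 0.3
R130 [ 439.6 -229. ] [56.8 56.6] 11.2
R150 [ 439.8 -228.6] [55.3 54.8] 11.0
yellow [ 517.6 -137.1] [ 808.6 1110. ] 0.6
mat [ 574.7 -374.5] [136.9 136.7] 14.6
((574.7271728515625, -374.7463684082031), 69.1960220336914)
```

View pics/crop1.png

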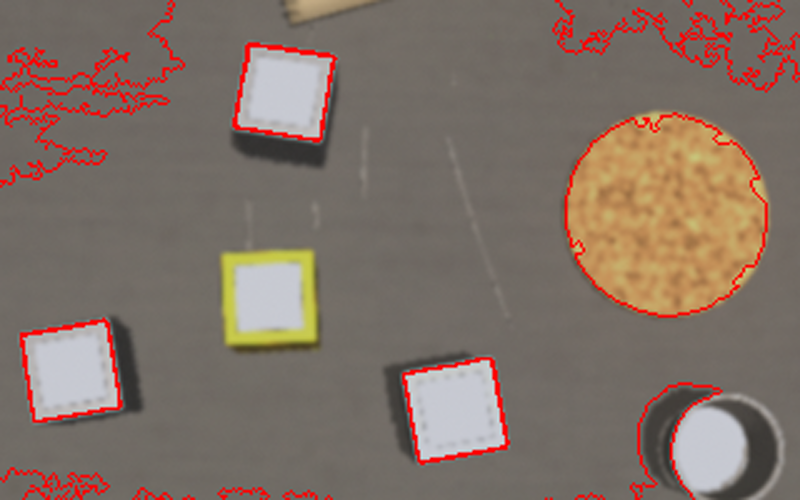

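The crop shows three grey tins at about (304,157), (219,268) and (372,284). Each measures 56 mm across at z = 0.09, and the mat measures about 138 mm, so the sizes agree. The tins stand at P (0.634,-0.121), Q (0.4585,0.005) and R (0.440,-0.229), and the mat at (0.575,-0.3745). I'll take Q first, passing in front of the boiler and warmer.

```bash
cat > plan.py <<'E'
import sys,json,numpy as np
# plan.py x y z yaw (start, commanded)  then waypoints x y z yaw ... ; prints shift and turn in tool units, from the start
a=np.array(list(map(float,sys.argv[1:]))).reshape(-1,4)
s=a[0]; t=np.radians(s[3]); X=np.array([np.cos(t),np.sin(t),0]); Y=np.array([np.sin(t),-np.cos(t),0]); Z=np.array([0,0,-1])
for w in a[1:]:
    d=w[:3]-s[:3]; print(w, np.round(np.array([d@X,d@Y,d@Z])/.2,3), "rz",round(-np.radians(w[3]-s[3])/1.5,3))
E
python3 plan.py .255 .598 .234 156.9  .233 .542 .234 164 .212 .486 .234 174 .19 .43 .234 182 .19 .43 .234 191
python3 plan.py .19 .43 .234 191 .23 .395 .234 191 .27 .36 .234 191 .31 .32 .234 191 .35 .28 .234 191
python3 plan.py .35 .28 .234 191 .38 .22 .234 191 .41 .16 .234 191 .434 .12 .234 191
python3 plan.py .434 .12 .234 191 .446 .08 .234 191 .4585 .03 .234 191 .4585 .005 .234 191
```

```text
[  0.233   0.542   0.234 164.   ] [-0.009 -0.301  0.   ] rz -0.083
[  0.212   0.486   0.234 174.   ] [-0.022 -0.599  0.   ] rz -0.199
[  0.19    0.43    0.234 182.   ] [-0.031 -0.9    0.   ] rz -0.292
[1.90e-01 4.30e-01 2.34e-01 1.91e+02] [-0.031 -0.9    0.   ] rz -0.397
[  0.23    0.395   0.234 191.   ] [-0.163 -0.21   0.   ] rz -0.0
[  0.27    0.36    0.234 191.   ] [-0.326 -0.42   0.   ] rz -0.0
[  0.31    0.32    0.234 191.   ] [-0.484 -0.654  0.   ] rz -0.0
[  0.35    0.28    0.234 191.   ] [-0.642 -0.889  0.   ] rz -0.0
[  0.38    0.22    0.234 191.   ] [-0.09  -0.323  0.   ] rz -0.0
[4.10e-01 1.60e-01 2.34e-01 1.91e+02] [-0.18  -0.646  0.   ] rz -0.0
[4.34e-01 1.20e-01 2.34e-01 1.91e+02] [-0.26  -0.865  0.   ] rz -0.0
[4.46e-01 8.00e-02 2.34e-01 1.91e+02] [-0.021 -0.208  0.   ] rz -0.0
[4.585e-01 3.000e-02 2.340e-01 1.910e+02] [-0.034 -0.465  0.   ] rz -0.0
[4.585e-01 5.000e-03 2.340e-01 1.910e+02] [-0.011 -0.588  0.   ] rz -0.0
```

step_arm(delta_pos=[[-0.01,-0.15,0],[-0.01,-0.35,0],[-0.02,-0.6,0],[-0.03,-0.8,0],[-0.03,-0.9,0],[-0.03,-0.9,0],[-0.03,-0.9,0]], rot=[[0,0,-0.04],[0,0,-0.1],[0,0,-0.2],[0,0,-0.3],[0,0,-0.35],[0,0,-0.397],[0,0,-0.397]], gripper=[1,1,1,1,1,1,1])

```text
time_s: 1.02
tool_pos: [0.1901, 0.4296, 0.2336]
tool_rot: [180.0, 0.0, -169.1]
force: [-0.1, 0.7, 0.0]
grip_width: 0.087
grasp_force: 0.0
```

step_arm(delta_pos=[[-0.08,-0.1,0],[-0.2,-0.26,0],[-0.326,-0.42,0],[-0.484,-0.654,0],[-0.642,-0.889,0],[-0.642,-0.889,0]], rot=[[0,0,0],[0,0,0],[0,0,0],[0,0,0],[0,0,0],[0,0,0]], gripper=[1,1,1,1,1,1])

```text
time_s: 1.78
tool_pos: [0.3533, 0.2763, 0.2335]
tool_rot: [-179.9, 0.0, -169.6]
force: [-1.4, 0.8, 0.0]
grip_width: 0.0869
grasp_force: 0.0
```

step_arm(delta_pos=[[-0.05,-0.16,0],[-0.1,-0.36,0],[-0.18,-0.646,0],[-0.26,-0.865,0],[-0.26,-0.865,0]], rot=[[0,0,0],[0,0,0],[0,0,0],[0,0,0],[0,0,0]], gripper=[1,1,1,1,1])

```text
time_s: 2.4
tool_pos: [0.4355, 0.1172, 0.2336]
tool_rot: [-180.0, 0.0, -169.4]
force: [-0.6, 0.7, -0.9]
grip_width: 0.087
grasp_force: 0.0
```

step_arm(delta_pos=[[-0.01,-0.1,0],[-0.021,-0.25,0],[-0.03,-0.45,0],[-0.011,-0.588,0],[-0.011,-0.588,0],[-0.011,-0.588,0]], rot=[[0,0,0],[0,0,0],[0,0,0],[0,0,0],[0,0,0],[0,0,0]], gripper=[1,1,1,1,1,1])

```text
time_s: 3.15
tool_pos: [0.4586, 0.007, 0.2334]
tool_rot: [180.0, -0.0, -168.9]
force: [0.6, 0.1, -0.7]
grip_width: 0.0871
grasp_force: 0.0
```

step_arm(delta_pos=[[0,0,0.1],[0,0,0.3],[0,0,0.5],[0,0,0.65],[0,0,0.78],[0,0,0.86],[0,0,0.91],[0,0,0.94],[0,0,0.94]], rot=[[0,0,0],[0,0,0],[0,0,0],[0,0,0],[0,0,0],[0,0,0],[0,0,0],[0,0,0],[0,0,0]], gripper=[1,1,1,1,1,1,1,1,1])

```text
time_s: 4.28
tool_pos: [0.4589, 0.005, 0.0457]
tool_rot: [180.0, 0.0, -169.0]
force: [0.3, -0.9, 0.1]
grip_width: 0.0872
grasp_force: 0.0
```

```bash
python3 - <<'E'
from cell import env, viewer
import cv2,numpy as np
o=env.get_obs(); print(o["tool_pos"],o["tool_rot"],o["force"],o["qpos"])
a=viewer.read_camera("wrist")["img"]
cv2.imwrite("pics/w1.png",a[:,:,::-1])
E
```

```text
[0.45894934 0.00495929 0.04570301] [ 1.79996325e+02  1.80952264e-02 -1.69012501e+02] [ 0.25026972 -0.93782292  0.12023919] [-34.33502934   6.24820516  31.95771398 122.17931382  -4.16801941
  52.56945403 100.99222454]
```

View pics/w1.png

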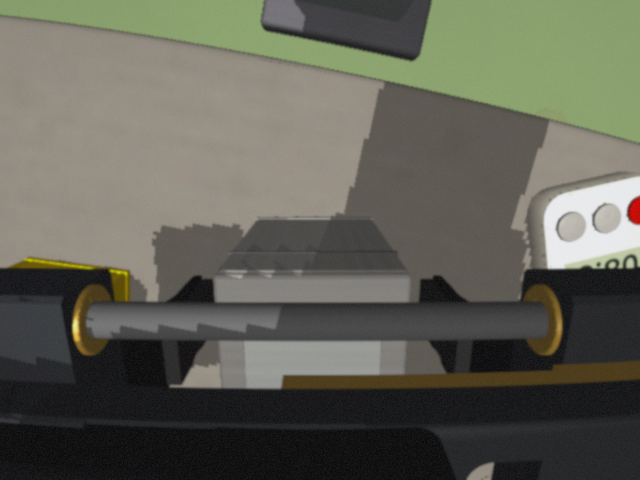

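The wrist picture shows the tin (columns 215 to 410) centred between the open fingers, with the yellow tin and the timer clear. I'll close, lift 25 mm and hold.

step_arm(delta_pos=[[0,0,0],[0,0,0],[0,0,0],[0,0,0],[0,0,0],[0,0,0],[0,0,0],[0,0,0]], rot=[[0,0,0],[0,0,0],[0,0,0],[0,0,0],[0,0,0],[0,0,0],[0,0,0],[0,0,0]], gripper=[-1,-1,-1,-1,-1,-1,-1,-1], squeeze=35)

```text
time_s: 5.32
tool_pos: [0.4589, 0.0047, 0.0457]
tool_rot: [-180.0, 0.0, -169.0]
force: [-0.5, -1.5, 1.7]
grip_width: 0.0559
grasp_force: 35.0
```

step_arm(delta_pos=[[0,0,-0.02],[0,0,-0.05],[0,0,-0.09],[0,0,-0.125],[0,0,-0.125],[0,0,-0.125],[0,0,-0.125]], rot=[[0,0,0],[0,0,0],[0,0,0],[0,0,0],[0,0,0],[0,0,0],[0,0,0]], gripper=[-1,-1,-1,-1,-1,-1,-1])

```text
time_s: 6.2
tool_pos: [0.4585, 0.0048, 0.0703]
tool_rot: [180.0, -0.0, -169.0]
force: [0.1, -0.2, -1.7]
grip_width: 0.0556
grasp_force: 35.0
```

step_arm(delta_pos=[[0,0,0],[0,0,0],[0,0,0]], rot=[[0,0,0],[0,0,0],[0,0,0]], gripper=[-1,-1,-1])

```text
time_s: 6.58
tool_pos: [0.4587, 0.0048, 0.0705]
tool_rot: [180.0, -0.0, -169.0]
force: [0.3, -0.1, -1.8]
grip_width: 0.0556
grasp_force: 35.0
```

The reading is -1.8 N, so this tin is empty. I'll set it back, release it and go on to P.

step_arm(delta_pos=[[0,0,0.03],[0,0,0.06],[0,0,0.09],[0,0,0.11],[0,0,0.12],[0,0,0.125],[0,0,0.125],[0,0,0.125]], rot=[[0,0,0],[0,0,0],[0,0,0],[0,0,0],[0,0,0],[0,0,0],[0,0,0],[0,0,0]], gripper=[-1,-1,-1,-1,-1,-1,-1,-1])

```text
time_s: 7.58
tool_pos: [0.459, 0.0048, 0.0457]
tool_rot: [180.0, 0.0, -169.0]
force: [-0.4, -0.7, -2.0]
grip_width: 0.0556
grasp_force: 35.0
```

step_arm(delta_pos=[[0,0,0],[0,0,0],[0,0,0],[0,0,0],[0,0,0],[0,0,-0.1],[0,0,-0.3],[0,0,-0.5],[0,0,-0.67],[0,0,-0.67],[0,0,-0.67]], rot=[[0,0,0],[0,0,0],[0,0,0],[0,0,0],[0,0,0],[0,0,0],[0,0,0],[0,0,0],[0,0,0],[0,0,0],[0,0,0]], gripper=[1,1,1,1,1,1,1,1,1,1,1])

```text
time_s: 8.95
tool_pos: [0.4582, 0.0049, 0.1789]
tool_rot: [180.0, -0.1, -169.0]
force: [0.1, -0.5, -0.3]
grip_width: 0.0869
grasp_force: 0.0
```

```bash
python3 plan.py .4585 .005 .18 191 .6335 -.1208 .18 172
```

```text
[ 6.335e-01 -1.208e-01  1.800e-01  1.720e+02] [-0.739 -0.784  0.   ] rz 0.221
```

step_arm(delta_pos=[[-0.07,-0.08,0],[-0.2,-0.22,0],[-0.38,-0.4,0],[-0.56,-0.6,0],[-0.68,-0.72,0],[-0.739,-0.784,0],[-0.739,-0.784,0],[-0.739,-0.784,0]], rot=[[0,0,0.02],[0,0,0.06],[0,0,0.11],[0,0,0.17],[0,0,0.2],[0,0,0.221],[0,0,0.221],[0,0,0.221]], gripper=[1,1,1,1,1,1,1,1])

```text
time_s: 9.95
tool_pos: [0.6326, -0.1204, 0.1783]
tool_rot: [180.0, -0.1, 172.0]
force: [-0.1, -0.8, -0.2]
grip_width: 0.0867
grasp_force: 0.0
```

step_arm(delta_pos=[[0,0,0.07],[0,0,0.2],[0,0,0.35],[0,0,0.48],[0,0,0.58],[0,0,0.64],[0,0,0.67],[0,0,0.67],[0,0,0.67]], rot=[[0,0,0],[0,0,0],[0,0,0],[0,0,0],[0,0,0],[0,0,0],[0,0,0],[0,0,0],[0,0,0]], gripper=[1,1,1,1,1,1,1,1,1])

```text
time_s: 11.08
tool_pos: [0.6343, -0.1212, 0.0464]
tool_rot: [180.0, 0.1, 172.0]
force: [-0.5, 0.1, 0.2]
grip_width: 0.0867
grasp_force: 0.0
```

```bash
python3 - <<'E'
from cell import env, viewer
import cv2,numpy as np
o=env.get_obs(); print(o["tool_pos"],o["tool_rot"],o["force"],o["qpos"])
a=viewer.read_camera("wrist")["img"]; b=viewer.read_camera("top")["img"]
cv2.imwrite("pics/w2.png",cv2.resize(np.hstack([a,b]),(800,300))[:,:,::-1])
E
```

```text
[ 0.63432851 -0.12117088  0.0464178 ] [1.79995048e+02 8.77892897e-02 1.71985893e+02] [-0.54463465  0.06672602  0.20223871] [-20.02059302  30.18309872  36.92675396  96.20835864 -20.3477109
  60.37619799 105.3357484 ]
```

View pics/w2.png

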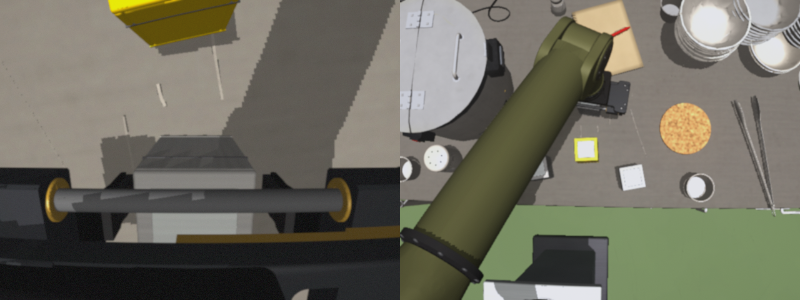

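The wrist view has P centred between the fingers (columns 133 to 258 of 400). The top view shows the arm clear of the warmer.

step_arm(delta_pos=[[0,0,0],[0,0,0],[0,0,0],[0,0,0],[0,0,0],[0,0,0],[0,0,0]], rot=[[0,0,0],[0,0,0],[0,0,0],[0,0,0],[0,0,0],[0,0,0],[0,0,0]], gripper=[-1,-1,-1,-1,-1,-1,-1], squeeze=35)

```text
time_s: 12.05
tool_pos: [0.6336, -0.1225, 0.0457]
tool_rot: [-179.9, 0.0, 171.9]
force: [-0.5, -5.8, 0.2]
grip_width: 0.0556
grasp_force: 35.0
```

step_arm(delta_pos=[[0,0,-0.02],[0,0,-0.05],[0,0,-0.09],[0,0,-0.125],[0,0,-0.125],[0,0,-0.125],[0,0,-0.125],[0,0,-0.125]], rot=[[0,0,0],[0,0,0],[0,0,0],[0,0,0],[0,0,0],[0,0,0],[0,0,0],[0,0,0]], gripper=[-1,-1,-1,-1,-1,-1,-1,-1])

```text
time_s: 13.05
tool_pos: [0.6335, -0.121, 0.0703]
tool_rot: [-180.0, -0.0, 172.0]
force: [0.4, -0.2, -7.9]
grip_width: 0.0557
grasp_force: 35.0
```

step_arm(delta_pos=[[0,0,0],[0,0,0]], rot=[[0,0,0],[0,0,0]], gripper=[-1,-1])

```text
time_s: 13.3
tool_pos: [0.6337, -0.1209, 0.0705]
tool_rot: [-180.0, -0.0, 172.0]
force: [1.0, 0.3, -7.9]
grip_width: 0.0557
grasp_force: 35.0
```

P reads -7.9 N (about 0.8 kg), so P is the full tin. I'll carry it to the mat.

```bash
python3 plan.py .6335 -.1208 .071 172 .6335 -.1208 .131 172 .610 -.223 .131 166 .604 -.25 .131 166
python3 plan.py .604 -.25 .131 166 .5747 -.3746 .131 160
```

```text
[ 6.335e-01 -1.208e-01  1.310e-01  1.720e+02] [ 0.   0.  -0.3] rz -0.0
[ 6.10e-01 -2.23e-01  1.31e-01  1.66e+02] [ 0.045 -0.522 -0.3  ] rz 0.07
[ 6.04e-01 -2.50e-01  1.31e-01  1.66e+02] [ 0.056 -0.66  -0.3  ] rz 0.07
[ 5.747e-01 -3.746e-01  1.310e-01  1.600e+02] [-0.009 -0.64   0.   ] rz 0.07
```

step_arm(delta_pos=[[0,0,-0.04],[0,0,-0.12],[0,0,-0.21],[0,0,-0.28],[0,-0.02,-0.3],[0.01,-0.08,-0.3],[0.02,-0.18,-0.3],[0.03,-0.3,-0.3],[0.04,-0.42,-0.3],[0.045,-0.54,-0.3],[0.056,-0.66,-0.3]], rot=[[0,0,0],[0,0,0],[0,0,0],[0,0,0],[0,0,0],[0,0,0.01],[0,0,0.02],[0,0,0.03],[0,0,0.045],[0,0,0.06],[0,0,0.07]], gripper=[-1,-1,-1,-1,-1,-1,-1,-1,-1,-1,-1])

```text
time_s: 14.68
tool_pos: [0.6038, -0.2521, 0.1305]
tool_rot: [-180.0, 0.0, 165.9]
force: [0.5, 0.3, -8.1]
grip_width: 0.056
grasp_force: 35.0
```

step_arm(delta_pos=[[0,-0.12,0],[0,-0.24,0],[0,-0.36,0],[-0.005,-0.47,0],[-0.007,-0.56,0],[-0.009,-0.61,0],[-0.009,-0.64,0],[-0.009,-0.64,0],[-0.009,-0.64,0]], rot=[[0,0,0.01],[0,0,0.02],[0,0,0.035],[0,0,0.05],[0,0,0.06],[0,0,0.07],[0,0,0.07],[0,0,0.07],[0,0,0.07]], gripper=[-1,-1,-1,-1,-1,-1,-1,-1,-1])

```text
time_s: 15.8
tool_pos: [0.5756, -0.3735, 0.1304]
tool_rot: [179.9, -0.0, 160.0]
force: [-0.3, 0.1, -7.9]
grip_width: 0.0554
grasp_force: 35.0
```

```bash
python3 - <<'E'
from cell import env, viewer
import cv2,numpy as np
o=env.get_obs(); print(o["tool_pos"],o["tool_rot"],o["force"],o["qpos"],o["grip_width"])
a=viewer.read_camera("wrist")["img"]; b=viewer.read_camera("scene")["img"]
cv2.imwrite("pics/w3.png",cv2.resize(np.hstack([a,b]),(800,300))[:,:,::-1])
E
```

```text
[ 0.57556998 -0.37354901  0.13043812] [ 1.79940174e+02 -4.03561656e-03  1.60039280e+02] [-0.30959001  0.10344779 -7.88160479] [ -0.20634937  31.64662593  43.52537068  85.89722883 -22.46216918
  71.45504167 116.29095268] 0.05543323302217327
```

View pics/w3.png

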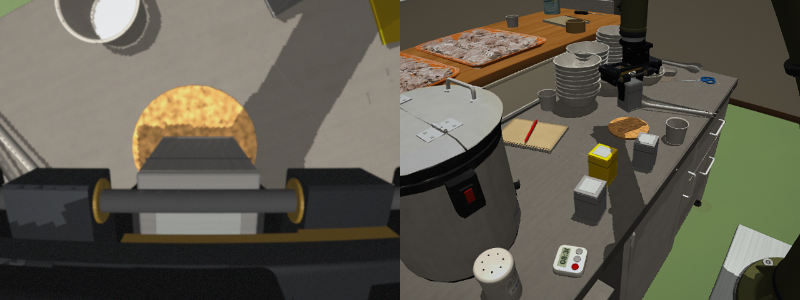

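The tin hangs upright over the mat (wrist view: mat centred at column 195, tin at 196), and the cup is clear. I'll lower it in small steps.

step_arm(delta_pos=[[0,0,0.04],[0,0,0.11],[0,0,0.19],[0,0,0.26],[0,0,0.31],[0,0,0.34],[0,0,0.36],[0,0,0.37],[0,0,0.378],[0,0,0.383],[0,0,0.386],[0,0,0.386],[0,0,0.386]], rot=[[0,0,0],[0,0,0],[0,0,0],[0,0,0],[0,0,0],[0,0,0],[0,0,0],[0,0,0],[0,0,0],[0,0,0],[0,0,0],[0,0,0],[0,0,0]], gripper=[-1,-1,-1,-1,-1,-1,-1,-1,-1,-1,-1,-1,-1])

```text
time_s: 17.52
tool_pos: [0.5751, -0.3747, 0.0537]
tool_rot: [180.0, 0.0, 160.0]
force: [-0.9, 0.5, -5.0]
grip_width: 0.0557
grasp_force: 35.0
```

Contact has begun: the reading went from -7.9 to -5.0 N. I'll go 1 mm further and then let go.

step_arm(delta_pos=[[0,0,0.003],[0,0,0.005],[0,0,0.005],[0,0,0.005]], rot=[[0,0,0],[0,0,0],[0,0,0],[0,0,0]], gripper=[-1,-1,-1,-1])

```text
time_s: 18.02
tool_pos: [0.5751, -0.3748, 0.0537]
tool_rot: [180.0, 0.0, 160.0]
force: [-4.2, 3.1, 6.8]
grip_width: 0.0559
grasp_force: 35.0
```

step_arm(delta_pos=[[0,0,0],[0,0,0],[0,0,0],[0,0,0],[0,0,0],[0,0,0],[0,0,-0.05],[0,0,-0.2],[0,0,-0.4],[0,0,-0.6],[0,0,-0.8],[0,0,-0.8],[0,0,-0.8]], rot=[[0,0,0],[0,0,0],[0,0,0],[0,0,0],[0,0,0],[0,0,0],[0,0,0],[0,0,0],[0,0,0],[0,0,0],[0,0,0],[0,0,0],[0,0,0]], gripper=[1,1,1,1,1,1,1,1,1,1,1,1,1])

```text
time_s: 19.65
tool_pos: [0.5748, -0.3746, 0.2123]
tool_rot: [180.0, 0.0, 160.0]
force: [-0.5, 0.6, -0.6]
grip_width: 0.087
grasp_force: 0.0
```

```bash
python3 - <<'E'
from cell import env, viewer
import cv2,numpy as np
o=env.get_obs(); print(o["tool_pos"],o["force"],o["grip_width"])
a=viewer.read_camera("wrist")["img"]; b=viewer.read_camera("scene")["img"]
c=viewer.read_camera("top")["img"]
cv2.imwrite("pics/w4.png",cv2.resize(np.vstack([np.hstack([a,b]),np.hstack([c,c*0])]),(800,600))[:,:,::-1])
E
```

```text
[ 0.57478267 -0.37456293  0.21232064] [-0.45932938  0.61074756 -0.62960737] 0.08699193547132814
```

View pics/w4.png

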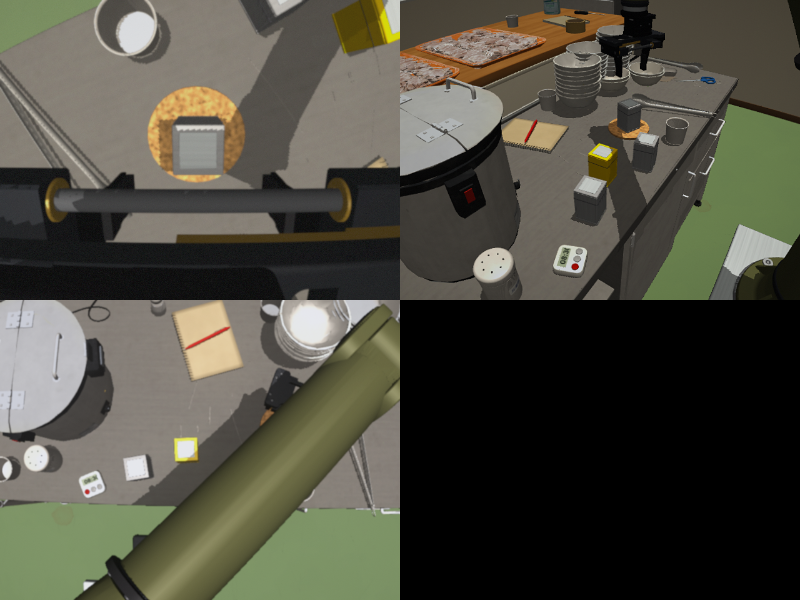

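The tin stands upright on the mat (wrist view (198,147)), the other two are in their places, and the gripper is clear. I'll check the centring and Q's place by number.

```bash
python3 - <<'E'
from cell import env, viewer
import cv2,numpy as np
from h import cast
def big(c,m,seed,z):
    n,l=cv2.connectedComponents(m.astype(np.uint8)); k=l[seed[1],seed[0]]
    cn=max(cv2.findContours((l==k).astype(np.uint8),0,cv2.CHAIN_APPROX_NONE)[0],key=cv2.contourArea)
    return (cast(c,cn.reshape(-1,2),z)[:,:2]*1000).astype(np.float32)
c=viewer.read_camera("wrist"); h=cv2.cvtColor(np.ascontiguousarray(c["img"]),cv2.COLOR_RGB2HSV)
print("mat",cv2.minEnclosingCircle(big(c,(h[:,:,1]>110)&(h[:,:,2]>60),(252,215),.008)))
for t in(100,120,140): print("tin",t,cv2.minAreaRect(big(c,(h[:,:,2]>t)&(h[:,:,1]<60),(317,240),.098)))
c=viewer.read_camera("top"); h=cv2.cvtColor(np.ascontiguousarray(c["img"]),cv2.COLOR_RGB2HSV)
print("Q",cv2.minAreaRect(big(c,h[:,:,2]>130,(219,268),.09)))
E
```

```text
mat ((574.5228881835938, -376.2991027832031), 69.08822631835938)
tin 100 ((501.860595703125, -414.0067138671875), (290.9415588378906, 193.0784454345703), 69.19435119628906)
tin 120 ((501.59857177734375, -414.53363037109375), (289.6741027832031, 192.92823791503906), 69.16239166259766)
tin 140 ((574.4104614257812, -374.41668701171875), (41.902645111083984, 38.44095993041992), 69.90196228027344)
Q ((552.0258178710938, -131.54095458984375), (807.8878784179688, 1044.6290283203125), 4.510149002075195)
```

The tin is within 2 mm of the mat's centre. Q stands where it was, to the eye (its outline merged with the background, so I have no number for it). Handing in.

```bash
python3 -c "
from cell import env
print(env.sign_off())"
```

```text
the job is handed in; nothing more can be done
None
```

The full tin (about 0.8 kg) stands upright within about 2 mm of the mat's centre. I lifted one other tin (about 0.19 kg, empty) and set it back in its place. I never lifted the third, since the full one had been found by then. The job is handed in.

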